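# Reset the tripped breaker under a cover with a concealed catch

### The job

A breaker in the distribution box on the bench has tripped. Feel with the fingertips along the flat strip in front of the smoked cover for the flush push plate of the concealed catch, and press it so that the cover springs open. Then push the one breaker lever that points to the front all the way back on, like its neighbours, and push the cover shut until it latches; only touch and push, gently: lift nothing and leave everything lying about where it is.

Things in the scene. Friction and masses are not known exactly. Their poses are not given: they have to be found in the camera images.
- box: Fixed light-grey distribution box, darker grey deck, 192 (x) x 276 (y) x 71 mm, outlets in its front. Origin: centre of its underside, on the worktop; x points from the front (outlets) to the back (cover hinge), y to its left, z up. 'Box x, y, z' in these notes are mm in this frame. Deck at z 70, a rim 1 mm higher round its edge. All rigid but the parts below.
- strip_mid (a point): Middle of the flat strip in front of the cover (box x -69, y 0, z 69: its top). The strip spans box x -89 to -49, y -60 to 60, 1 mm below the deck. In it sits the catch's push plate, 38 (x) x 56 (y) mm, same grey, flush, outlined only by a 1 mm gap: centre at x -69 and anywhere in y -31 to 31 (differs every time, not reported). Only the plate gives; the rest is rigid.
- plate (a joint): How far the push plate is pressed straight down, m: 0 flush, 0.007 fully in (about 1 N to start, 3 N fully in; springs back). From about 0.005 the catch lets go of the cover. It also dips by itself as the cover snaps shut.
- cover_hinge (a point): Middle of the cover's hinge line, which runs along box y (box x 58, y 0, z 74). The cover is a smoked transparent shallow tray without handle, 100 (x) x 136 (y) mm, over four breakers; shut, its front face is at box x -42 and its flat top at z 99, 25 mm above the hinge line. Its front edge, 100 mm from the hinge, swings up and back.
- cover (a joint): Angle of the cover, rad: 0 shut and latched, 1.745 open (stop). Once released, a spring opens it in about 1 s and holds it open (about 1 N at the front edge). To shut it, push the outer end of its outside towards box -x, then down; the last few mm take some 3 to 6 N until the catch snaps over; pressed further it gives to -0.03 (3 mm).
- tripped_base (a point): Foot of the tripped breaker's lever, on the deck (z 70), in any of four places in the row (box x 8; y 40.5, 13.5, -13.5, -40.5). Breakers are white, 26 mm wide in y, faces 3 mm above the deck from box x -15 to 30. The black lever, 13 mm wide in y, 6 mm thick, turns about a line along box y 1 mm above this point and reaches 18 mm out from it.
- lever_tripped (a joint): Angle of the tripped breaker's lever, rad: 0 is 0.5 rad to the front of upright, 0.5 upright, 1.0 fully on (0.5 rad to the back, towards the hinge). Starts between 0 and 0.25; about 1 N at the tip moves it; it stays where it is left.
- lever_live1 (a joint): Same for a second breaker, which is on (1.0) and must stay on.
- lever_live2 (a joint): Same for a third breaker, which is on (1.0) and must stay on.
- lever_live3 (a joint): Same for a fourth breaker, which is on (1.0) and must stay on.
- die_block: Small wooden block 32 x 60 x 26 mm with two steel dies, lying on the deck to the left of the cover; leave it. Origin: centre of its underside.
- weight_big: Slotted steel weight 63 mm across, 36 mm high, on the worktop to the right of the box; leave it. Origin: centre of its underside.
- weight_small: Slotted steel weight 46 mm across, 28 mm high, on the worktop to the right of the box; leave it. Origin: centre of its underside.
- screwdriver: Yellow-handled screwdriver, 213 mm long, lying on the worktop to the left of the box; leave it.
- dish_lid: Clear plastic dish 81 mm across, 18 mm high, on the worktop to the right; leave it.

How it is judged (in metres and radians):
On the way, in this order (a step that is already met when the one before it is completed fails the run):
1. the push plate has been found and pressed in (value of joint plate above 0.0045 m).
2. the cover has sprung open (value of joint cover above 1.3 rad), for 0.2 s.
3. the tripped lever is fully on (value of joint lever_tripped above 0.85 rad), for 0.2 s.
At the end, for the whole second after the job is handed in: The cover is latched shut (angle below 0.03 rad, staying so by itself), the push plate is back flush (less than 1.5 mm in), and all four breaker levers are on (above 0.85 rad) (value of joint cover below 0.03 rad and value of joint plate below 0.0015 m and value of joint each of lever_tripped, lever_live1, lever_live2, lever_live3 above 0.85 rad); the robot touches nothing.
It fails at once if a breaker that was on is pushed off (value of joint any of lever_live1, lever_live2, lever_live3 below 0.6 rad).
It fails at once if the fingers press or strike anything hard (over 120 N) (contact force between the fingers and anything else above 120 N).
It fails at once if a thing lying about is lifted or shoved (over 15 mm) (distance of any of die_block, weight_big, weight_small, screwdriver, dish_lid from where it was at the start of the episode above 0.015 m).
It also fails if it takes over 58 s, if anything falls off the work surface, if the arm or the gripper's body presses on something with over 40 N, if the wrist force passes 120 N, or if a joint passes its speed limit or range.

### The arm

A 6-joint arm with a two-finger parallel gripper is mounted at the origin on a cart in front of the work surface, level with it; the furniture and walls round the work are solid. World frame = base frame: x ahead of the robot, y to its left, z up, the work surface at z = 0. Lengths are in mm, angles in rad, forces in N, time in s.
With the tool pointing down it reaches from about 250 to 775 mm from the base axis. Payload 4 kg.
Tool frame: the origin (TCP) lies at the very end of the fingers, on their centre line; the grasp point (between the pads) lies 19 mm behind it; z points along the fingers, y is the line along which they close (so a half turn about z gives the same grasp; the last joint's range is limited). The gripper opens to 85 mm and grips with 20 to 120 N. Pads are 22 mm wide; open, the fingers measure 114 mm over their backs; the gripper's body (76 mm by 85 mm) begins 54 mm behind the grasp point. The pads swing forward as they close: fully open they stand 13 mm farther back than shut.
Start: joints at [1.221, 0.087, 1.371, -0, 1.684, -0.103], TCP at [134.374, 533.349, 231.341] pointing down, gripper open.
Joint ranges: [-3.1, 3.1], [-0.76, 2.03], [0.27, 2.55], [-1.08, 4.22], [0.17, 2.65], [-2.57, 2.57]. Speed limits (rad/s): [2.79, 2.79, 3.14, 3.14, 3.14, 3.14].

### API

Orientations are given as a unit quaternion [w, x, y, z].
In Python, from plant import robot gives the robot as it stands.
- The arm moves only by the tool send_rows, never from a script. Its argument "increments" is a list of rows, each a list of 3 entries, a list of its own where there are three numbers: the opening, from 0 (shut) to 1 (fully open), then the shift along the tool's x, y, z in mm, then the turn about the tool's z in rad. In form: [[jaw, [dx, dy, dz], spin], ...]. A call has 1 to 20 rows; each row is the pose to reach, as a shift and turn from the pose commanded when the call began, along the tool's axes at that moment; what a row does not reach only later rows make up. A row lasts 1/8 s, in which the tool goes at most 62.5 mm and 10.7 degrees, less where a joint would pass 70% of its speed; a pose out of reach is approached as far as the arm can. A call with a gripper value outside its range is refused whole. The fingers move at their own pace and stop on an object; "newtons" is the grip in N (left out, the last holds). Time passes only in rows, so rows that repeat a pose let the fingers close. It gives the time, the measured TCP pose, the force and the opening at its end, in the units of the state.
- robot.observe(): the state, without advancing time (a new reading comes with each control period).
- robot.capture(name): name is "scene" or "top" or "wrist"; returns a dict with "image" (400x640x3 uint8, blue, green, red), "mtx" (3x3 intrinsics, pixels), "extrinsics" (4x4, takes a point from world to camera coordinates). Camera axes: x right, y up, looking along -z (the intrinsics and any distortion apply to the point x, -y, -z); pixel columns grow to the right and rows downward; lengths in mm; the calibration is good to about 2 mm. A picture is of the moment at which its call begins. There is no depth.
- robot.hand_in(): hands the job in, once; it reports no verdict.
The state is a dict: "time": time; "joints": joint angles; "qvel": joint speeds; "joint_efforts": joint torques, N m; "tcp_pos": TCP position; "orientation": TCP orientation; "ft_force": force on the tool from outside, world axes, zero at the start; "wrist_torque": the same for the moment, N m; "finger_gap": finger opening in mm.
Only numpy, scipy, OpenCV 4.12 (cv2) and the standard library are available. Lean on these libraries where they do the work, as an engineer would, in place of code of your own. Each camera call takes 0.05 s, during which the arm holds its last target. There are 200 camera calls.

## Working session

There is one attempt and no reset: what is moved stays moved. The work goes in short steps, Python scripts to look and compute and a tool call to move; the robot and the scene stay as the last step left them, time stands still between calls to the robot, and variables do not carry over. Pictures are saved under pics/ and viewed, on a budget of 10 in all, crops included, one or two more only if the job needs it, and the job is handed in when it is done.

Besides the shell and the picture viewer there is one more tool, called after ">>>" as a command line: name --argument value ..., lists and objects as JSON in quotes. send_rows: Moves the arm, as the interface text tells. Its arguments: {"type":"object","properties":{"increments":{"type":"array","items":{"type":"array"}},"newtons":{"type":"number"}},"required":["increments"]}

```bash
mkdir -p pics; ls
cat > h.py <<'E'
import numpy as np, cv2
from plant import robot
from scipy.spatial.transform import Rotation as R
def ray(c,u,v):
    K=np.array(c["mtx"]);E=np.array(c["extrinsics"])
    d=np.linalg.solve(K,[u,v,1]);d=np.array([d[0],-d[1],-d[2]])
    Rm=E[:3,:3];o=-Rm.T@E[:3,3];return o,Rm.T@d
def onz(c,u,v,z):
    o,d=ray(c,u,v);return o+d*(z-o[2])/d[2]
def proj(c,p):
    E=np.array(c["extrinsics"]);q=E[:3,:3]@np.array(p)+E[:3,3];q=np.array(c["mtx"])@[q[0],-q[1],-q[2]];return q[:2]/q[2]
def st():
    s=robot.observe();print({k:np.round(s[k],3).tolist() for k in("time","tcp_pos","orientation","ft_force","finger_gap","joints")});return s
E
python3 - <<'E'
from h import *
st()
for n in("scene","top"):
    c=robot.capture(n);print(n,c.keys(),np.round(c["mtx"],1).tolist(),np.round(c["extrinsics"],3).tolist())
    cv2.imwrite(f"pics/{n}1.png",c["image"])
E
```

```text
pics
{'time': 0.0, 'tcp_pos': [134.205, 532.854, 230.093], 'orientation': [-0.0, 0.123, 0.992, -0.001], 'ft_force': [0.191, -0.134, 0.363], 'finger_gap': 85.316, 'joints': [1.221, 0.088, 1.372, 0.0, 1.684, -0.103]}
scene dict_keys(['image', 'mtx', 'extrinsics']) [[446.7, 0.0, 320.5], [0.0, 446.7, 205.4], [0.0, 0.0, 1.0]] [[0.842, -0.539, -0.011, -433.973], [0.331, 0.501, 0.8, -196.289], [-0.426, -0.677, 0.6, -1156.16], [0.0, 0.0, 0.0, 1.0]]
top dict_keys(['image', 'mtx', 'extrinsics']) [[485.4, 0.0, 302.7], [0.0, 485.4, 195.3], [0.0, 0.0, 1.0]] [[0.019, -1.0, -0.007, -54.179], [0.988, 0.018, 0.152, -513.504], [-0.151, -0.01, 0.988, -1475.779], [0.0, 0.0, 0.0, 1.0]]
```

View pics/scene1.png

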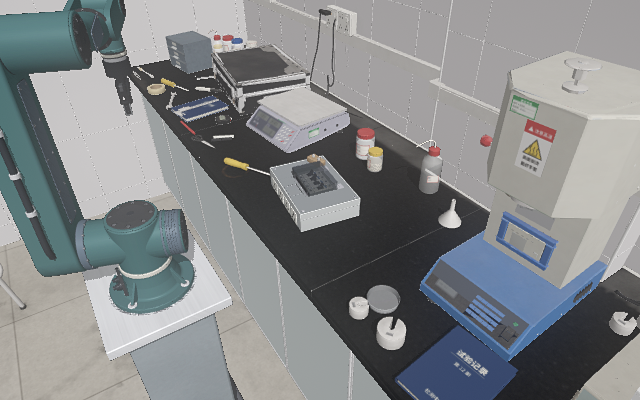

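View pics/top1.png

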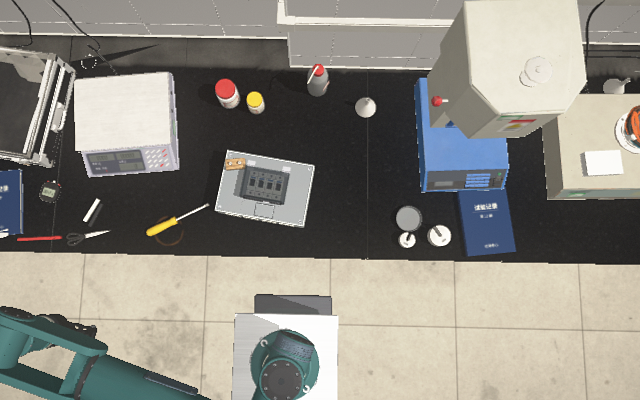

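The box is in the top view at about (265,188), with corners near (228,151), (314,165), (302,226) and (216,212). The cover is the dark area at (265,184), and a faint plate outline shows near (265,210). Next I fit the box and zoom in.

Run:
```python
from h import *
c=robot.capture("top");im=c["image"]
g=im.min(axis=2).astype(np.uint8);m=np.zeros_like(g)
m[140:235,205:325]=(g[140:235,205:325]>95)*255
m=cv2.morphologyEx(m,cv2.MORPH_CLOSE,np.ones((9,9)))
m=cv2.morphologyEx(m,cv2.MORPH_OPEN,np.ones((5,5)))
cs=max(cv2.findContours(m,0,2)[0],key=cv2.contourArea)
P=np.array([onz(c,*p[0],71)[:2] for p in cs],np.float32)
r=cv2.minAreaRect(P);print(r);b=cv2.boxPoints(r);print(b)
ctr=np.array(r[0])
# x axis: side 192, pointing away (+world x)
e=[b[1]-b[0],b[2]-b[1]];e.sort(key=np.linalg.norm);x=e[0]/np.linalg.norm(e[0]);x*=np.sign(x[0]);y=np.array([-x[1],x[0]])
print("yaw",np.arctan2(x[1],x[0]),ctr)
crop=cv2.resize(im[140:235,205:325],None,fx=6.5,fy=6.2,interpolation=cv2.INTER_CUBIC)
def bx(p): return [*(ctr+x*p[0]+y*p[1]),p[2]]
for p in [(-69,0,69),(-49,60,69),(-49,-60,69),(-89,60,69),(-89,-60,69),(8,40.5,71),(8,13.5,71),(8,-13.5,71),(8,-40.5,71),(-96,138,71),(96,138,71),(96,-138,71),(-96,-138,71)]:
    q=proj(c,bx(p));cv2.circle(crop,(int((q[0]-205+.5)*6.5),int((q[1]-140+.5)*6.2)),3,(0,0,255),-1)
cv2.imwrite("pics/t2.png",crop)
```

```text
((529.5367431640625, 72.87369537353516), (279.4369812011719, 200.71173095703125), 80.79335021972656)
[[408.11932  -48.988388]
 [606.2454   -81.10141 ]
 [650.95416  194.73578 ]
 [452.82806  226.8488  ]]
yaw -0.16068634 [529.53674316  72.87369537]
```

View pics/t2.png

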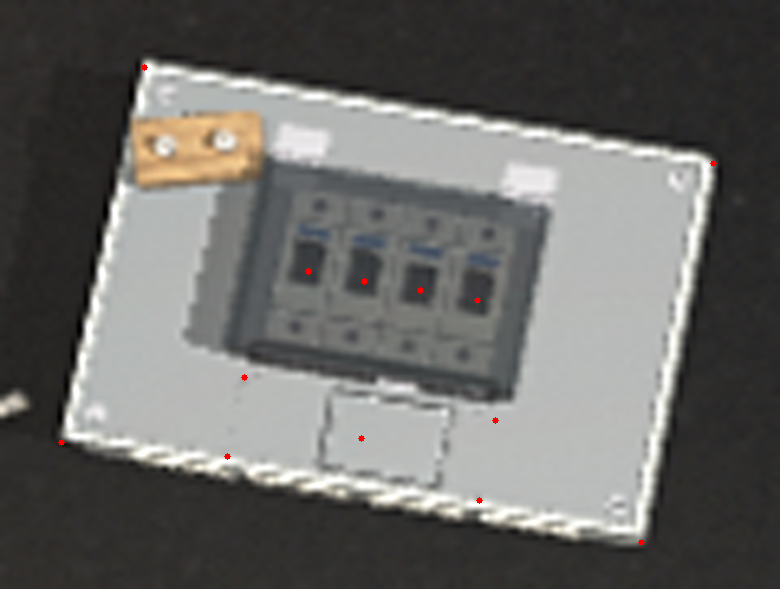

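Plate outline is clear at crop (320-452, 390-487), centre about (386,437), close to strip-mid but 12 mm to its right. The box's visible front face stretched the fit by about 8 mm (200 instead of 192), so I shift the centre back to compensate.

```bash
cat >> h.py <<'E'
YAW=-0.161
CTR=np.array([529.5,72.9])+4*np.array([np.cos(YAW),np.sin(YAW)])
BX=np.array([np.cos(YAW),np.sin(YAW)]);BY=np.array([-BX[1],BX[0]])
def w2b(p): d=np.array(p[:2])-CTR;return np.array([d@BX,d@BY,p[2]])
def b2w(p): return np.array([*(CTR+BX*p[0]+BY*p[1]),p[2]])
def move(pb):  # shift in tool axes to box point, and spin to align tool x with -box x
    s=robot.observe();Rm=R.from_quat(np.array(s["orientation"])[[1,2,3,0]]).as_matrix()
    print("t",s["time"],"box tcp",w2b(s["tcp_pos"]).round(1),"F",np.round(s["ft_force"],1),"gap",s["finger_gap"])
    a=np.arctan2(-BX[1],-BX[0])-np.arctan2(Rm[1,0],Rm[0,0]);a=(a+np.pi)%(2*np.pi)-np.pi
    if pb is not None: print("d",(Rm.T@(b2w(pb)-s["tcp_pos"])).round(1),"spin",round(-a,3))
E
python3 - <<'E'
from h import *
c=robot.capture("top")
for u,v in[(386,437),(336,390),(452,408),(320,467),(438,487)]:print(w2b(onz(c,204.5+u/6.5,139.5+v/6.2,69)).round(1))
move((-72,-12,180))
E
```

```text
[-70.1 -11.   69. ]
[-51.4  16.6  69. ]
[-50.4 -38.8  69. ]
[-90.1  16.5  69. ]
[-89.9 -39.7  69. ]
t 0.2 box tcp [-467.9  390.8  230.6] F [ 0.4 -0.9 -0.7] gap 85.59014769294275
d [-429.  -367.3   51. ] spin -0.086
```

>>> send_rows --increments '[[0,[-40,-35,0],-0.01],[0,[-80,-70,0],-0.02],[0,[-120,-105,0],-0.03],[0,[-160,-140,0],-0.04],[0,[-200,-175,0],-0.05],[0,[-240,-210,5],-0.06],[0,[-280,-245,10],-0.07],[0,[-320,-275,20],-0.08],[0,[-360,-310,30],-0.086],[0,[-400,-340,40],-0.086],[0,[-429,-367,51],-0.086],[0,[-429,-367,51],-0.086],[0,[-429,-367,51],-0.086],[0,[-429,-367,51],-0.086]]' --newtons 30

```text
time: 1.95
tcp_pos: [460.4, 73.6, 180.8]
orientation: [0.0, 0.08, 0.997, 0.0]
ft_force: [0.5, 1.2, 0.0]
finger_gap: 0.3
```

```bash
sed -i 's/+4\*np/+2.5*np/' h.py
python3 - <<'E'
from h import *
c=robot.capture("wrist");im=c["image"].copy()
for p in [(-69,-12,69),(-50,16,69),(-50,-40,69),(-88,16,69),(-88,-40,69),(-96,138,71),(-96,-138,71),(-42,68,99),(-42,-68,99)]:
    q=proj(c,b2w(p));cv2.circle(im,tuple(int(t) for t in q),3,(0,0,255),-1)
cv2.imwrite("pics/w1.png",im)
move((-73,-11.5,72))
E
```

```text
t 2.0 box tcp [-70.8 -10.3 180.9] F [-1.  -0.2 -0.7] gap 0.10746991331329826
d [  2.3  -1.2 108.9] spin 0.002
```

View pics/w1.png

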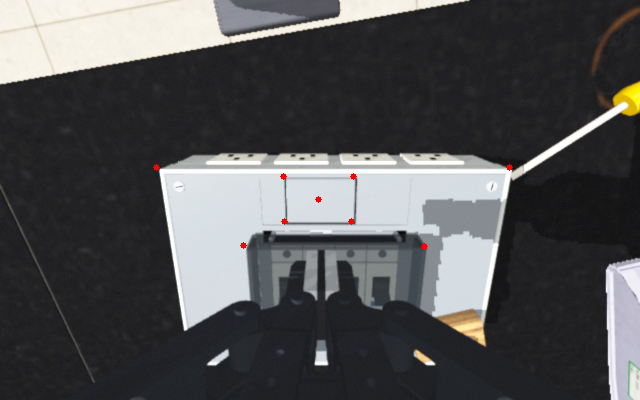

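The wrist view shows the plate outline at (286-356, 178-223), matching my projected corners to 1-2 px. The levers are behind the fingers, so I check those later. Now I descend and feel.

>>> send_rows --increments '[[0,[2,-1,40],0],[0,[2,-1,80],0],[0,[2,-1,98],0],[0,[2,-1,106],0],[0,[2,-1,110],0],[0,[2,-1,112],0],[0,[2,-1,113],0],[0,[2,-1,114],0]]'

```text
time: 3.0
tcp_pos: [459.3, 72.2, 67.2]
orientation: [0.001, 0.08, 0.997, 0.0]
ft_force: [0.5, 1.5, 1.8]
finger_gap: 0.1
```

It gives at about 2 N, so this is the plate. Pressing on in, holding, then easing off once the cover has sprung.

>>> send_rows --increments '[[0,[0,0,1],0],[0,[0,0,2],0],[0,[0,0,3],0],[0,[0,0,4],0],[0,[0,0,4.5],0],[0,[0,0,5],0],[0,[0,0,5],0],[0,[0,0,5],0],[0,[0,0,5],0],[0,[0,0,5],0],[0,[0,0,5],0]]'

```text
time: 4.38
tcp_pos: [459.0, 72.0, 62.0]
orientation: [0.001, 0.08, 0.997, 0.0]
ft_force: [0.5, 0.3, 5.1]
finger_gap: 0.0
```

Run:
```python
from h import *
c=robot.capture("scene");cv2.imwrite("pics/s2.png",cv2.resize(c["image"][120:250,240:400],None,fx=5,fy=4.6,interpolation=cv2.INTER_CUBIC))
move((-72,-11,180))
```

```text
t 4.425 box tcp [-71.9 -12.2  62. ] F [0.7 0.3 4.9] gap 0.024232767812668213
d [  -0.     1.2 -118. ] spin 0.0
```

View pics/s2.png

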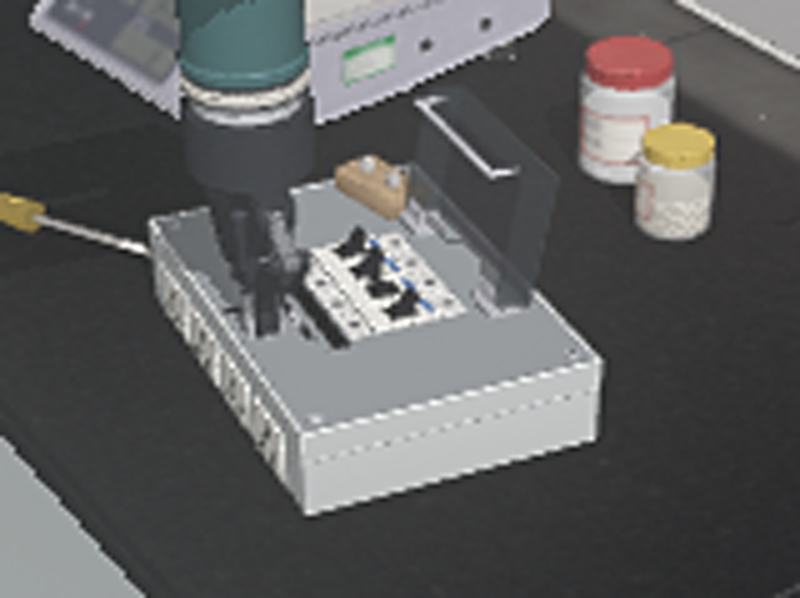

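Cover is standing open. Now I rise and move back to look at the levers from above with the wrist camera.

>>> send_rows --increments '[[0,[0,0,-50],0],[0,[0,0,-100],0],[0,[0,0,-150],0],[0,[-35,6,-178],0],[0,[-75,12,-178],0],[0,[-75,12,-178],0],[0,[-75,12,-178],0]]'

```text
time: 5.3
tcp_pos: [533.3, 71.8, 237.8]
orientation: [-0.002, 0.08, 0.997, -0.0]
ft_force: [0.4, -0.9, 0.8]
finger_gap: 0.1
```

Run:
```python
from h import *
c=robot.capture("wrist");im=c["image"].copy()
for y in(40.5,13.5,-13.5,-40.5):
  for p in [(8,y,70),(8+18*np.sin(.5),y,71+18*np.cos(.5)),(8-18*np.sin(.5),y,71+18*np.cos(.5))]:
    q=proj(c,b2w(p));print(p,q.round());cv2.circle(im,tuple(int(t) for t in q),1,(0,0,255),-1)
q=proj(c,b2w((8,0,75)));u,v=int(q[0]),int(q[1])
cv2.imwrite("pics/w2.png",cv2.resize(im[max(0,v-90):v+90,u-130:u+130],None,fx=3,fy=3,interpolation=cv2.INTER_CUBIC))
move((-26,0,100))
```

```text
(8, 40.5, 70) [362. 188.]
(np.float64(16.629659694875656), 40.5, np.float64(86.7964861140267)) [364. 201.]
(np.float64(-0.6296596948756541), 40.5, np.float64(86.7964861140267)) [365. 183.]
(8, 13.5, 70) [335. 188.]
(np.float64(16.629659694875656), 13.5, np.float64(86.7964861140267)) [335. 201.]
(np.float64(-0.6296596948756541), 13.5, np.float64(86.7964861140267)) [336. 183.]
(8, -13.5, 70) [307. 188.]
(np.float64(16.629659694875656), -13.5, np.float64(86.7964861140267)) [307. 201.]
(np.float64(-0.6296596948756541), -13.5, np.float64(86.7964861140267)) [306. 183.]
(8, -40.5, 70) [280. 188.]
(np.float64(16.629659694875656), -40.5, np.float64(86.7964861140267)) [278. 201.]
(np.float64(-0.6296596948756541), -40.5, np.float64(86.7964861140267)) [277. 183.]
t 5.35 box tcp [  1.4  -0.5 238.3] F [-0.4 -0.4 -0.4] gap -0.0770808210919565
d [ 27.    0.6 138.4] spin 0.0
```

View pics/w2.png

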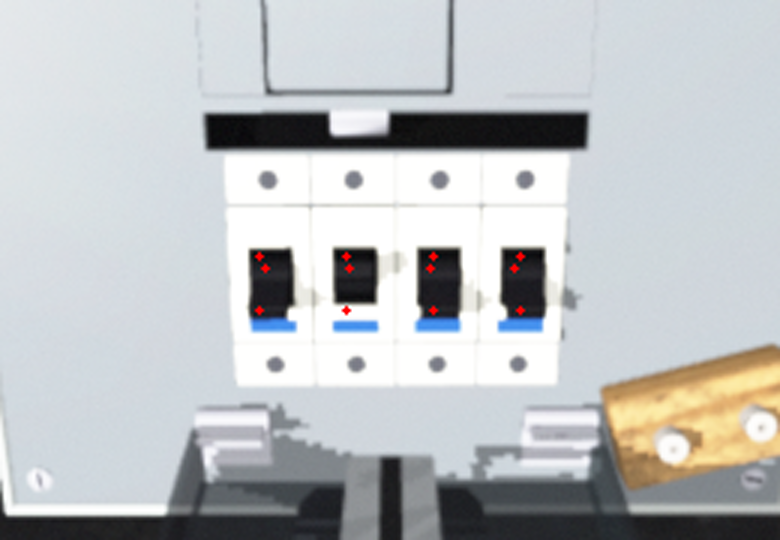

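The lever second from left in the image (355,275) is the tripped one: short, at y = -13.5. The other three reach back to row ~318. My overlay sits 2 mm to the left, so I aim at y = -11.5.

>>> send_rows --increments '[[0,[25,-11,40],0],[0,[25,-11,90],0],[0,[25,-11,130],0],[0,[25,-11,150],0],[0,[25,-11,157],0],[0,[25,-11,157],0],[0,[20,-11,157],0],[0,[15,-11,157],0],[0,[10,-11,157],0],[0,[6,-11,157],0],[0,[4,-11,157],0],[0,[2.5,-11,157],0],[0,[2.5,-11,157],0]]'

```text
time: 6.98
tcp_pos: [530.5, 61.4, 82.3]
orientation: [0.0, 0.08, 0.997, 0.0]
ft_force: [0.0, -0.2, 0.2]
finger_gap: 0.2
```

```bash
python3 -c "
from h import *
move((0,-11.5,81))"
```

```text
t 6.975 box tcp [  0.3 -11.2  82.3] F [ 0.  -0.2  0.2] gap 0.1764482939070379
d [ 0.3 -0.3  1.3] spin 0.0
```

>>> send_rows --increments '[[0,[-1,0,1],0],[0,[-2,0,1],0],[0,[-3,0,1],0],[0,[-3,0,1],0]]'

```text
time: 7.48
tcp_pos: [532.3, 61.1, 81.1]
orientation: [-0.001, 0.08, 0.997, 0.0]
ft_force: [-4.5, 0.9, 2.2]
finger_gap: 0.3
```

Resistance is 4.5 N, which should be the end stop. One more mm, then back off and look from above.

>>> send_rows --increments '[[0,[-1,0,0],0],[0,[-1,0,0],0],[0,[-1,0,0],0],[0,[10,0,0],0],[0,[10,0,-40],0],[0,[10,0,-95],0],[0,[10,0,-145],0],[0,[2,11,-158],0],[0,[2,11,-158],0],[0,[2,11,-158],0]]'

```text
time: 8.72
tcp_pos: [532.4, 71.9, 237.8]
orientation: [-0.001, 0.08, 0.997, -0.0]
ft_force: [0.6, 0.7, 0.3]
finger_gap: -0.1
```

Run:
```python
from h import *
c=robot.capture("wrist");im=c["image"].copy()
q=proj(c,b2w((8,0,75)));u,v=int(q[0]),int(q[1])
cv2.imwrite("pics/w3.png",cv2.resize(im[max(0,v-90):v+130,u-130:u+130],None,fx=2.7,fy=2.7,interpolation=cv2.INTER_CUBIC))
move((125,0,238))
```

```text
t 8.775 box tcp [  0.4  -0.6 237.5] F [-0.2  0.4  0.3] gap -0.09499461538495772
d [-124.6    0.6   -0.9] spin 0.0
```

View pics/w3.png

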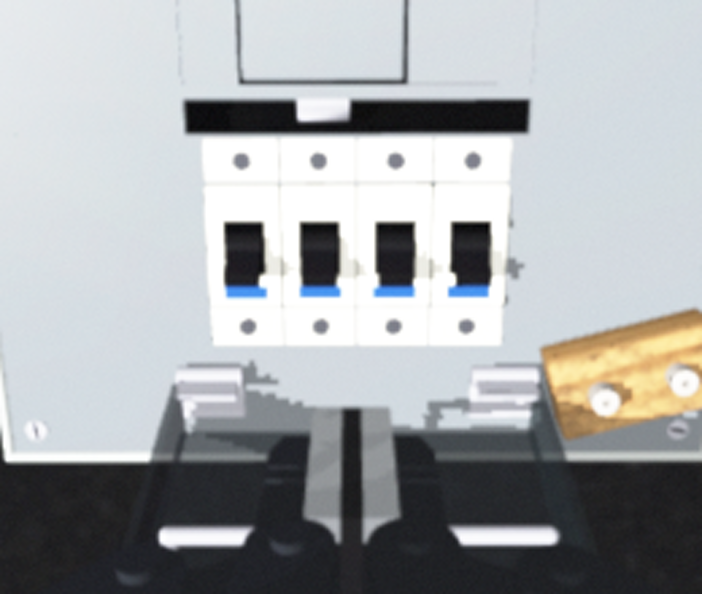

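All four levers now look the same, reaching back to the blue marks (row ~290). Going behind the open cover.

>>> send_rows --increments '[[0,[-40,0,0],0],[0,[-85,0,0],0],[0,[-130,0,0],0],[0,[-130,0,0],0],[0,[-130,0,40],0],[0,[-130,0,70],0],[0,[-130,0,81],0],[0,[-130,0,81],0]]'

```text
time: 9.78
tcp_pos: [660.4, 51.3, 157.7]
orientation: [-0.001, 0.08, 0.997, -0.0]
ft_force: [-0.7, 0.5, -0.1]
finger_gap: -0.1
```

```bash
python3 -c "
from h import *
move((108.9,0,156.3))
s=robot.observe();b=w2b(s['tcp_pos'])
for t in (1.745,1.5,1.25,1,.75,.5,.3):
  print(t,round(b[0]-(69-88*np.cos(t)+25*np.sin(t)),1)*-1,round(b[2]-(74+88*np.sin(t)+25*np.cos(t)),1))"
```

```text
t 9.775 box tcp [130.2  -0.3 157.7] F [-0.7  0.5 -0.1] gap -0.10928662295474972
d [21.3  0.3  1.4] spin 0.0
1.745 -21.3 1.4
1.5 -42.5 -5.9
1.25 -65.2 -7.7
1 -87.7 -3.9
0.75 -108.5 5.4
0.5 -126.4 19.6
0.3 -137.8 33.8
```

>>> send_rows --increments '[[0,[12,0,1],0],[0,[21,0,1],0],[0,[32,0,-2],0],[0,[42,0,-5],0],[0,[54,0,-7],0],[0,[65,0,-8],0],[0,[77,0,-6],0],[0,[88,0,-4],0],[0,[98,0,0],0],[0,[108,0,5],0],[0,[118,0,12],0],[0,[126,0,20],0],[0,[132,0,27],0],[0,[138,0,34],0],[0,[138,0,34],0]]'

```text
time: 11.65
tcp_pos: [524.3, 73.4, 123.2]
orientation: [-0.001, 0.08, 0.997, -0.0]
ft_force: [0.3, 0.8, 1.0]
finger_gap: 0.2
```

Run:
```python
from h import *
c=robot.capture("scene");cv2.imwrite("pics/s3.png",cv2.resize(c["image"][120:250,240:400],None,fx=4,fy=4,interpolation=cv2.INTER_CUBIC))
move((-22,0,103))
```

```text
t 11.7 box tcp [ -7.3  -0.3 123.8] F [0.1 1.3 1.6] gap 0.18109723171444894
d [14.7  0.3 20.8] spin 0.0
```

View pics/s3.png

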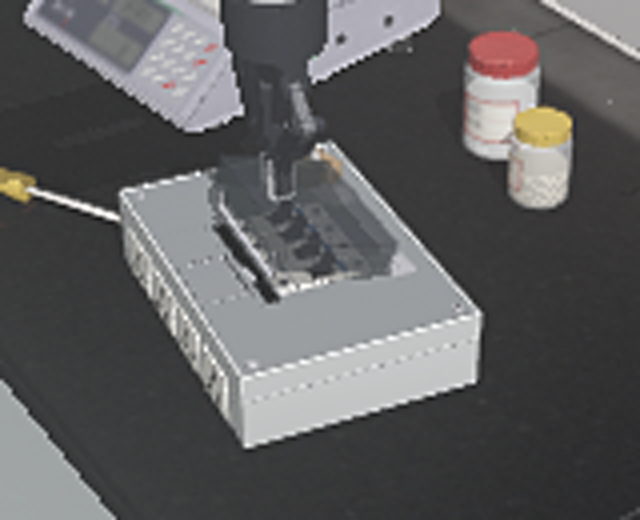

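The cover is nearly down under the fingers. Pressing it shut.

>>> send_rows --increments '[[0,[6,0,7],0],[0,[11,0,14],0],[0,[15,0,20],0],[0,[17,0,22],0],[0,[17,0,24],0],[0,[17,0,25],0],[0,[17,0,26],0],[0,[17,0,27],0]]'

```text
time: 12.7
tcp_pos: [507.5, 76.2, 96.6]
orientation: [-0.001, 0.08, 0.997, 0.0]
ft_force: [-1.5, -0.5, 5.8]
finger_gap: 0.0
```

>>> send_rows --increments '[[0,[0,0,1],0],[0,[0,0,2],0],[0,[0,0,2],0]]'

```text
time: 13.08
tcp_pos: [507.6, 76.3, 96.6]
orientation: [-0.001, 0.08, 0.997, 0.0]
ft_force: [-4.5, 0.5, 8.7]
finger_gap: 0.2
```

It now sits firm at 8.7 N with no more travel. Backing off and looking.

>>> send_rows --increments '[[0,[0,0,-10],0],[0,[0,0,-50],0],[0,[0,0,-100],0],[0,[40,0,-140],0],[0,[90,0,-140],0],[0,[130,0,-140],0],[0,[130,0,-140],0],[0,[130,0,-140],0]]'

```text
time: 14.08
tcp_pos: [380.5, 96.8, 235.3]
orientation: [0.0, 0.08, 0.997, 0.0]
ft_force: [0.6, 0.5, 0.6]
finger_gap: -0.3
```

Run:
```python
from h import *
a=robot.capture("scene")["image"][120:250,240:400];b=robot.capture("top")["image"][140:235,205:325]
f=lambda i:cv2.resize(i,(640,290 if 0 else int(640*i.shape[0]/i.shape[1]*.55)),interpolation=cv2.INTER_CUBIC)
cv2.imwrite("pics/end.png",np.vstack([f(a),f(b)]));move(None)
```

```text
t 14.175 box tcp [-153.1   -0.3  235.1] F [-0.1  0.8 -0.1] gap -0.3107206994359126
```

View pics/end.png

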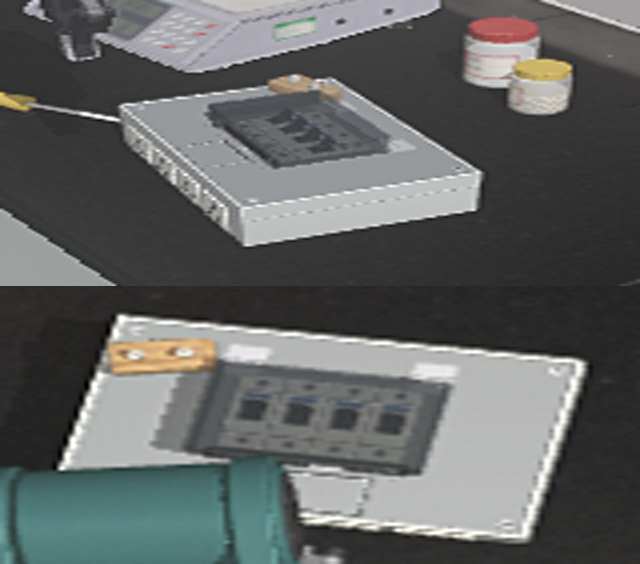

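The cover is shut and staying down about 1 s after release, the arm is clear of the box, and the block hasn't moved. Handing in.

```bash
python3 -c "
from h import *
print(robot.hand_in())"
```

```text
the job is handed in; nothing more can be done
None
```

I handed the job in at about 14 s of the 58 s allowed; the system gave no verdict, so the result rests on my own checks.

- **Catch:** I found the push plate's outline in the camera images, about 11 mm to the right of the strip's middle. It started to give at about 2 N and was fully in at about 5 N. The cover sprang open.
- **Lever:** The tripped breaker was the one at y −13.5. I pushed its lever back until it met resistance at 4.5 N, then 1 mm further. The close view afterwards showed all four levers alike.
- **Cover:** I pushed it over from behind and pressed it down until it stopped moving, at about 9 N. In the last pictures, about 1 s after I let go, it was still shut by itself.
- **Surroundings:** The arm was clear of everything at the end. The wooden block, and the part of the screwdriver in view, looked unmoved. The weights and the dish were outside those crops, but the arm never went near them.

The joint values can't be read out, so that the catch snapped and the plate is flush is judged only from the pictures and forces. My box frame was about 2 mm off sideways compared with the close view, and I corrected for it when aiming at the lever.

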